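# Lock the bayonet lid onto the seasoning canister

## Robot

A 6-joint arm with a two-finger parallel gripper is mounted at the origin on the work surface. World frame = base frame: x ahead of the robot, y to its left, z up, the work surface at z = 0. Lengths are in m, angles in degrees, forces in N, time in s.
With the tool pointing down it reaches from about 0.4 to 0.825 m from the base axis. Payload 7 kg.
Tool frame: the origin (TCP) lies midway between the tips of the shut fingers; the grasp point (between the pads) lies 19 mm behind it; y points along the fingers, z is the direction in which the jaws open and shut, and the axes are right-handed (so a half turn about y gives the same grasp; the last joint's range is limited). The gripper opens to 88 mm and grips with 3 to 60 N. Pads are 19 mm wide; open, the fingers measure 130 mm over their backs; the gripper's body (78 mm by 193 mm) begins 47 mm behind the grasp point.
Start: joints at [87.496, 20.546, 0.682, 0, -70.136, -16.507], TCP at [0.22, 0.638, 0.227] pointing down, gripper open.
Joint ranges: [-176.03, 176.03], [-82.01, 121.73], [-58.28, 71.71], [-173.87, 95.51], [-174.79, -0.11], [-173.66, 173.66]. Speed limits (degrees/s): [136.94, 136.94, 172.46, 180, 180, 180].

## Interface

Orientations are given as [roll, pitch, yaw] about the fixed x, y, z axes, in that order (R = Rz(yaw) Ry(pitch) Rx(roll)).
In Python, from plant import ctrl gives the robot as it stands.
- The arm moves only by the tool step_arm, never from a script. Its argument "rows" is a list that holds one entry, the list of rows, each a list of 7 numbers: the gripper command: -1 is shut, 1 is fully open, values between are in proportion, then the shift along the world's x, y, z in cm, then the turn, a rotation vector about the world's x, y, z in degrees. In form: [[[fingers, tx, ty, tz, rx, ry, rz], ...]]. A call has 1 to 12 rows; each row shifts and turns the commanded pose from where the row before left it; what a row does not reach is not made up. A row lasts 1/8 s, in which the tool goes at most 62.5 mm and 10.7 degrees, less where a joint would pass 70% of its speed; a pose out of reach is approached as far as the arm can. A call is refused whole if a number of a shift passes 6.25 or a number of a turn 10.7, either way. A call with a gripper value outside its range is refused whole. The fingers move at their own pace and stop on an object; the grip force is fixed at half the most. Time passes only in rows, so rows that do not move let the fingers close. It gives the time, the measured TCP pose, the force and the opening at its end, in the units of the state.
- ctrl.get_obs(): the state, without advancing time (a new reading comes with each control period).
- ctrl.snapshot(name): name is "scene" or "top"; returns the picture (384x512x3 uint8, blue, green, red); there is no depth.
- ctrl.camera_params(name): a dict with "vertical_fov" (degrees; the focal length in pixels is half the picture's height over the tangent of half this angle, whatever the lens; pixels are square), "cx", "cy" (the principal point, pixels), "rvec" (rotation vector, rad) and "tvec" (3), from world to camera coordinates, as OpenCV has them. Camera axes: x right, y down, z forward; pixel columns grow to the right and rows downward; lengths in m; the calibration is good to about 2 mm. A picture is of the moment at which its call begins. camera_params takes no time and is no camera call.
- ctrl.close_job(): hands the job in, once; it reports no verdict.
The state is a dict: "clock": time; "joint_pos": joint angles; "qvel": joint speeds; "tau": joint torques, N m; "tool_pos": TCP position; "orientation": TCP orientation; "force": force on the tool from outside, world axes, zero at the start; "moment": the same for the moment, N m; "opening": finger opening in m.
Only numpy, scipy, OpenCV 4.12 (cv2) and the standard library are available. Lean on these libraries where they do the work, as an engineer would, in place of code of your own. Each camera call takes 0.05 s, during which the arm holds its last target. There are 200 camera calls.

## Task

Close the steel seasoning canister: take the yellow lid from the tray, line its two lugs up with the slots of the black collar, press it in against the sprung seal, twist it clockwise to the stop and let it spring up into its lock, then let go. Press and twist gently, by feel (never more than about 60 N on the canister), and leave the tray's gasket, jars, bottle, shaker and spoon where they are.

Things in the scene. Friction and masses are not known exactly. Their poses are not given: they have to be found in the camera images.
- lid: Yellow bayonet lid, about 120 g, standing nose down in the tray, 66 mm tall. Origin: centre of its underside, z up along its axis. From below: nose tapering out from 18 to 24.5 mm radius over the first 8 mm, then a round plug of 24.5 mm radius up to its flat top at 34 mm. A half turn gives the same lid.
- lid_bar (a point): On the lid's axis, 58 mm above its underside, inside the upright grip bar: 48 mm long (lid x), 14 mm thick (lid y), from 34 to 66 mm above the lid's underside. Axes as the lid's.
- lid_lugs (a point): On the lid's axis, 15 mm above its underside, level with the two steel lugs that stick out at lid +x and -x, in line with the grip bar, to 33 mm from the axis; each 12 mm wide (lid y), from 12 to 18 mm above the lid's underside. Axes as the lid's.
- canister: Steel canister fixed to the table, 124 mm across, upright; origin: centre of its underside, on the table; red stripe on its side at its -x. Its mouth is a black collar with two opposite bayonet slots, roughly on the canister's x axis: it was clamped by hand, so the line of the slots is turned from that axis by an unmeasured angle up to 16 degrees either way. Find the slots by eye or by feel.
- mouth (a point): Centre of the collar's top face, 125 mm above the table. Collar 96 mm across, bore 52 mm; slots 16 mm wide, reaching 35 mm from the axis, a white dash on the rim at each. It does not turn at the forces allowed. Lid underside heights above the table: 113 mm with lugs lying on the collar; below 99 mm the lugs are under the collar's inner lip and free to turn; 95.5 mm on the hard floor.
- lock (a point): On the axis, 103 mm above the table: where the lid's underside stands once locked. Pressed below 99 mm, the lid turns only clockwise seen from above, 50 degrees from slot to lock (hard stop at 53). There, 4 mm deep notches in the lip lie over the lugs: let up, the seal lifts the lid into them, and it cannot turn back. Axes as the canister's.
- seal_top (a point): Centre of the black rubber seal at rest inside the collar, 108 mm above the table (a fixed mark; it does not follow the seal). Sprung: it meets the lid's underside at 108 mm, pushes up with 4 N there, 7.5 N at 103 mm and 13 N at 95.5 mm. A lid pressed in but not twisted springs back up to 108 mm.
- tray: Fixed shallow steel tray, 170 (x) by 230 mm (y), 15 mm high, floor 4 to 5 mm thick; origin: centre of its underside. The lid stands in its -y half.
- gasket: Loose orange ring 48 mm across, 7 mm thick, lying in the tray; leave it.
- jar_a: Red-brown jar with yellow cap, 84 mm across, 110 mm tall; origin under its centre. Leave it.
- jar_b: A second such jar. Leave it.
- sauce: Amber bottle with red cap, 60 mm across, 170 mm tall; origin under its centre. Leave it.
- shaker: Small steel shaker, 40 mm across, 70 mm tall; origin under its centre. Leave it.
- scoop: Steel spoon lying on the table; leave it.
- paste: Small green jar, 60 mm across, 75 mm tall; origin under its centre. Leave it.
Things that resemble listed ones, but are neither listed nor needed, are in the scene too. Of the things that look like the lid, take the one that is farthest from the robot's base at the start.

How it is judged (in metres and radians):
On the way, in this order (a step that is already met when the one before it is completed fails the run):
1. the lid is lifted clear of the tray (height (world z) of lid above 0.04 m and horizontal distance between lid and canister above 0.1 m), for 0.1 s.
2. the lid is pressed down into the collar, lugs below its underside (z of lid in the frame of canister below 0.0998 m and horizontal distance between lid and canister below 0.005 m), for 0.1 s.
At the end, for the whole second after the job is handed in: The lid is locked in the collar: its origin 101 to 105.5 mm above the canister's underside (lugs sprung up into the notches; an untwisted lid stands at 108 mm), within 4 mm of the canister's axis, upright within 5 degrees, at rest and released (z of lid in the frame of canister between 0.1008 and 0.1055 m and horizontal distance between lid and canister below 0.004 m and angle between lid's own z axis and vertical below 0.09 rad and linear speed of lid below 0.02 m/s and contact force between lid and the fingers below 0.1 N); the robot touches nothing.
It fails at once if the lid is forced: more than 60 N between lid and canister (contact force between lid and canister above 60 N).
It fails at once if the robot presses the canister with more than 60 N (contact force between any of the fingers, the arm and canister above 60 N).
It fails at once if a bystander (gasket, jar, bottle, shaker or spoon) is moved more than 30 mm (distance of any of jar_a, jar_b, sauce, shaker, scoop, paste, gasket from where it was at the start of the episode above 0.03 m).
It also fails if it takes over 67 s, if anything falls off the work surface, if the arm or the gripper's body presses on something with over 40 N, if the wrist force passes 120 N, or if a joint passes its speed limit or range.

## Working session

There is one attempt and no reset: what is moved stays moved. The work goes in short steps, Python scripts to look and compute and a tool call to move; the robot and the scene stay as the last step left them, time stands still between calls to the robot, and variables do not carry over. Pictures are saved under pics/ and viewed, about 8 in all and at most 12, crops included, and the job is handed in when it is done.

Besides the shell and the picture viewer there is one more tool, called after "Request:" as name(argument=value, ...), one argument or row to a line, values as JSON. step_arm: Moves the arm, as the interface text tells. Its arguments: {"type":"object","properties":{"rows":{"type":"array"}},"required":["rows"]}

```bash
mkdir -p pics
python3 - <<'E'
from plant import ctrl
import cv2,numpy as np
for n in("scene","top"):
    im=ctrl.snapshot(n); cv2.imwrite(f"pics/{n}0.png",im)
    p=ctrl.camera_params(n); print(n,p)
print(ctrl.get_obs())
a=cv2.imread("pics/scene0.png");b=cv2.imread("pics/top0.png")
E
```

```text
scene {'vertical_fov': 48.05260614153687, 'cx': 266.09641823737553, 'cy': 191.11419767888742, 'rvec': array([ 1.10761947,  2.26615676, -1.12208821]), 'tvec': array([ 0.37057318, -0.19166023,  1.6150037 ])}
top {'vertical_fov': 54.20220058950977, 'cx': 252.4361747088206, 'cy': 195.80652017744984, 'rvec': array([ 2.18211185, -2.18077905,  0.08528805]), 'tvec': array([-0.00456932,  0.59917405,  1.06116821])}
{'clock': 0.1, 'joint_pos': array([ 8.74970228e+01,  2.05883325e+01,  6.37351544e-01, -1.99385774e-02,
       -7.01352539e+01, -1.65078948e+01]), 'qvel': array([ 0.01007723, -0.03225617,  0.05677752,  0.04497604,  0.0553156 ,
       -0.02103266]), 'tau': array([-9.55358300e-04, -5.84163237e+01,  2.93750185e+01,  7.01546699e+00,
        1.01862327e-02, -6.37491348e-05]), 'tool_pos': array([0.2197373 , 0.63775073, 0.22568545]), 'orientation': array([-8.99119932e+01,  6.53427593e-03,  1.60982344e+02]), 'force': array([ 0.38822184,  0.23058457, -0.40819482]), 'moment': array([ 0.03190424, -0.02016562, -0.02493054]), 'opening': 0.08757480273155903}
```

View pics/scene0.png

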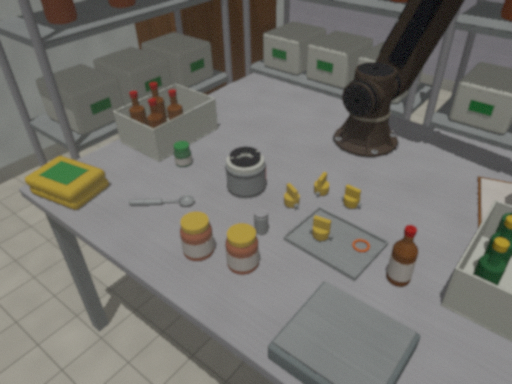

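View pics/top0.png

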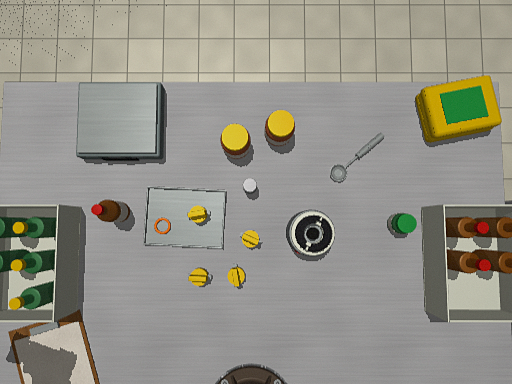

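The scene view shows the tray lid at about (321,228) and the canister at (246,172). In the top view the tray lid is at (198,214), with three decoys nearer the base. The canister is at (311,233). Next I crop in for detail.

```bash
cat > h.py <<'E'
import cv2,numpy as np
from plant import ctrl
def cam(n):
    p=ctrl.camera_params(n); f=192/np.tan(np.radians(p["vertical_fov"]/2))
    K=np.array([[f,0,p["cx"]],[0,f,p["cy"]],[0,0,1]]); R=cv2.Rodrigues(p["rvec"])[0]
    return K,R,np.asarray(p["tvec"],float)
def ray(n,uv):
    K,R,t=cam(n); d=R.T@np.linalg.inv(K)@np.array([*uv,1.]); return -R.T@t,d/np.linalg.norm(d)
def plane(n,uv,z):
    o,d=ray(n,uv); return o+d*(z-o[2])/d[2]
def tri(a,b):
    (o1,d1),(o2,d2)=ray("scene",a),ray("top",b)
    s=np.linalg.lstsq(np.c_[d1,-d2],o2-o1,rcond=None)[0]
    p,q=o1+s[0]*d1,o2+s[1]*d2; return (p+q)/2,np.linalg.norm(p-q)
def proj(n,P):
    K,R,t=cam(n); v=K@(R@np.asarray(P,float)+t); return v[:2]/v[2]
E
python3 - <<'E'
from h import *
a=cv2.imread("pics/scene0.png");b=cv2.imread("pics/top0.png")
# average several frames? just mask
for n,im in(("scene",a),("top",b)):
    h=cv2.cvtColor(im,cv2.COLOR_BGR2HSV)
    m=cv2.inRange(h,(20,120,60),(32,255,255))
    c,l,s,ce=cv2.connectedComponentsWithStats(m)
    for i in range(1,c):
        if s[i,4]>40: print(n,s[i],ce[i].round(1))
def crop(im,x,y,r,k): return cv2.resize(im[y-r:y+r,x-r:x+r],(k,k),interpolation=cv2.INTER_CUBIC)
t=np.vstack([np.hstack([crop(b,198,214,20,400) if 0 else crop(b,198,214,20,300),crop(b,311,233,28,300)]),np.hstack([crop(a,321,228,20,300),crop(a,246,170,28,300)])])
cv2.imwrite("pics/c1.png",t)
E
```

```text
scene [  25  156   83   53 2071] [ 67.7 184.3]
scene [315 173  14  22 194] [321.7 184.4]
scene [285 184  14  23 207] [290.9 195.7]
scene [344 185  16  23 272] [351.2 196.4]
scene [181 212  27  22 474] [194.2 222.5]
scene [504 215   8  14  87] [508.3 221.6]
scene [313 216  18  24 322] [320.6 227.7]
scene [227 224  29  23 527] [241.  234.9]
scene [493 237  17  16 214] [500.6 244.3]
top [ 415   75   87   68 2899] [454.9 110.3]
top [268 110  26  27 575] [280.4 123.1]
top [222 124  26  27 572] [234.5 136.9]
top [188 206  19  17 248] [197.5 214. ]
top [ 12 221  16  13 161] [ 19.6 227.3]
top [242 230  17  18 237] [250.  238.5]
top [ 10 259  16  12 158] [ 17.8 264.5]
top [227 267  18  20 251] [235.9 275.9]
top [188 268  20  18 264] [198.4 276.5]
top [  9 297  16  13 154] [ 16.  302.8]
```

View pics/c1.png

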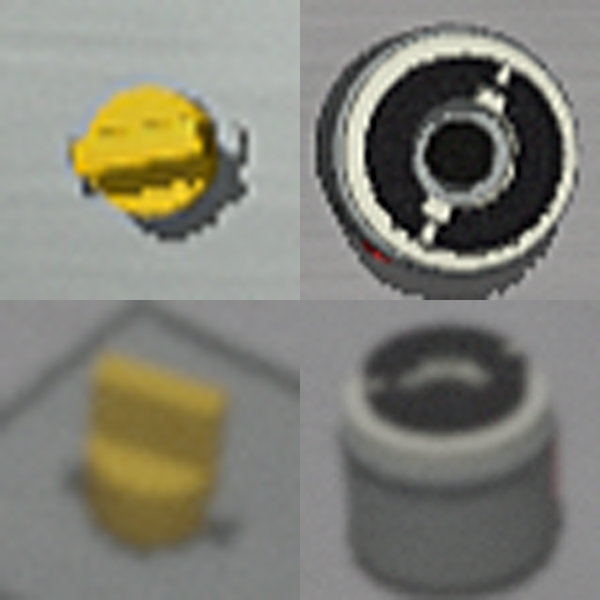

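Upper crops: the tray lid's bar runs nearly across the image, with lugs at about (210,213) and (190,219). The canister's white dashes are at about (321,219) and (307,249). Now I compute positions.

Run:
```python
from h import *
a=cv2.imread("pics/scene0.png");b=cv2.imread("pics/top0.png")
g=cv2.cvtColor(b,cv2.COLOR_BGR2GRAY);ga=cv2.cvtColor(a,cv2.COLOR_BGR2GRAY)
def disc(gr,x,y,r,th):
    m=np.zeros_like(gr); m[y-r:y+r,x-r:x+r]=(gr[y-r:y+r,x-r:x+r]<th)*255
    c=max(cv2.findContours(m,cv2.RETR_EXTERNAL,cv2.CHAIN_APPROX_NONE)[0],key=cv2.contourArea)
    h=cv2.convexHull(c); return cv2.fitEllipse(h) if len(h)>4 else None
eb=disc(g,311,233,21,70); ea=disc(ga,246,163,19,85); print(eb,ea)
print("mouth tri",tri(ea[0],eb[0]),"top@.125",plane("top",eb[0],.125),"scene",plane("scene",ea[0],.125))
P=[plane("top",u,.125) for u in((321.1,219.0),(306.9,248.9))]
d=P[0]-P[1]; print("dashes",P,np.linalg.norm(d),np.degrees(np.arctan2(d[1],d[0])),(P[0]+P[1])/2)
# scene dashes rough
# bright pixels inside the collar, top
m=((g>130)*255).astype(np.uint8)
k=np.zeros_like(m); cv2.circle(k,tuple(int(round(v)) for v in eb[0]),17,255,-1); cv2.circle(k,tuple(int(round(v)) for v in eb[0]),10,0,-1)
c,l,s,ce=cv2.connectedComponentsWithStats(m&k)
for i in range(1,c): print(s[i],ce[i],plane("top",ce[i],.125))
# lid
print("lid bar tri",tri((322.7,219.0),(197.1,213.3)))
hsv=cv2.cvtColor(b,cv2.COLOR_BGR2HSV)
yl=cv2.inRange(hsv,(20,120,60),(32,255,255))
print(hsv[203:226,186:214,2]*(yl[203:226,186:214]>0))
L=[plane("top",u,.0195) for u in((210,212.7),(189.7,218.9))]
d=L[0]-L[1]; print("lugs",L,np.linalg.norm(d),np.degrees(np.arctan2(d[1],d[0])),sum(L)/2)
print("tray corners",[plane("top",u,.015)[:2].round(3) for u in((148,187),(227,191),(224,249),(145,245))])
```

```text
((313.1379089355469, 233.4008331298828), (35.9981575012207, 36.85435104370117), 120.6259536743164) ((244.7249755859375, 156.43333435058594), (19.545133590698242, 30.36228370666504), 88.70307922363281)
mouth tri (array([ 0.49366524, -0.16408725,  0.11672375]), np.float64(0.0017835109269949754)) top@.125 [ 0.49330448 -0.16203719  0.125     ] scene [ 0.50361709 -0.15634973  0.125     ]
dashes [array([ 0.53067863, -0.18324173,  0.125     ]), array([ 0.45333203, -0.14539627,  0.125     ])] 0.08610909746772628 -26.072368092261488 [ 0.49200533 -0.164319    0.125     ]
[320 218   2   3   5] [320.4 218.8] [ 0.53119797 -0.18142408  0.125     ]
[316 222   5   4  11] [318.36363636 223.27272727] [ 0.5195658  -0.17596303  0.125     ]
[306 242   5   7  21] [307.71428571 244.52380952] [ 0.46459078 -0.14762851  0.125     ]
lid bar tri (array([0.54609891, 0.15033979, 0.06706474]), np.float64(0.0038443961230099186))
[[  0   0   0   0   0   0   0   0   0   0   0   0   0   0   0   0   0   0
    0   0   0   0   0   0   0   0   0   0]
 [  0   0   0   0   0   0   0   0   0   0   0   0   0   0   0   0   0   
[... 2079 characters left out ...]
 182 156 161 141   0   0   0
    0   0   0   0   0   0   0   0   0   0]
 [  0   0   0   0   0   0   0   0   0   0   0   0   0   0   0   0   0   0
    0   0   0   0   0   0   0   0   0   0]
 [  0   0   0   0   0   0   0   0   0   0   0   0   0   0   0   0   0   0
    0   0   0   0   0   0   0   0   0   0]
 [  0   0   0   0   0   0   0   0   0   0   0   0   0   0   0   0   0   0
    0   0   0   0   0   0   0   0   0   0]]
lugs [array([0.55041811, 0.11846257, 0.0195    ]), array([0.53248763, 0.1769116 , 0.0195    ])] 0.061137478362080465 -72.94549806471656 [0.54145287 0.14768709 0.0195    ]
tray corners [array([0.625, 0.301]), array([0.614, 0.07 ]), array([0.446, 0.078]), array([0.457, 0.306])]
```

Run:
```python
from h import *
print("bar tri",tri((322.2,218.5),(196.4,212.7)),plane("top",(196.4,212.7),.0705))
A,B=plane("top",(188,214.4),.0705),plane("top",(204.8,211.2),.0705);d=B-A
print("bar yaw",np.degrees(np.arctan2(d[1],d[0])),np.linalg.norm(d))
# plug: yellow blob fit at plug height (disc, z~.0385): rows 206..222
print("disc centre",plane("top",(197.7,214.2),.0385))
P=[plane("top",u,.125) for u in((320.6,218.5),(306.4,248.4))];d=P[0]-P[1]
print("slots",np.degrees(np.arctan2(d[1],d[0])),sum(P)/2)
d=plane("top",(318.36,223.27),.11)-plane("top",(307.7,244.5),.11);print(np.degrees(np.arctan2(d[1],d[0])))
```

```text
bar tri (array([0.54817654, 0.15093291, 0.07065863]), np.float64(0.0018822162978276594)) [0.54870247 0.15016635 0.0705    ]
bar yaw -79.16238729724921 0.04702105729451832
disc centre [0.54550842 0.15120231 0.0385    ]
slots -26.06527244224176 [ 0.49329773 -0.16303533  0.125     ]
-27.31216501498934
```

Request:
step_arm(
  rows=[
    [[1, 3, -5, 0.2, 0, 0, -8], [1, 3, -5, 0.2, 0, 0, -8], [1, 3, -5, 0.2, 0, 0, -8], [1, 3, -5, 0.2, 0, 0, -8], [1, 3, -5, 0, 0, 0, -8], [1, 3, -5, 0, 0, 0, -8], [1, 3, -5, -0.2, 0, 0, -8], [1, 3, -5, -0.4, 0, 0, -2], [1, 3, -5, -1, 0, 0, 0], [1, 3, -3, -3, 0, 0, 0], [1, 2, -1, -4, 0, 0, 0], [1, 0, 0, 0, 0, 0, 0]],
  ],
)

```text
clock: 1.6
tool_pos: [0.5387, 0.1459, 0.1449]
orientation: [-89.6, 0.1, 102.8]
force: [-0.1, 0.1, 0.9]
opening: 0.0876
```

Request:
step_arm(
  rows=[
    [[1, 0.8, 0.45, -2, 0, 0, -2], [1, 0, 0, -3, 0, 0, 0], [1, 0, 0, -2.5, 0, 0, 0], [1, 0, 0, -1.5, 0, 0, 0], [1, 0, 0, 0, 0, 0, 0], [1, 0, 0, 0, 0, 0, 0]],
  ],
)

```text
clock: 2.35
tool_pos: [0.5485, 0.1532, 0.0597]
orientation: [-90.1, -0.0, 101.0]
force: [0.7, 0.4, 0.5]
opening: 0.0876
```

Request:
step_arm(
  rows=[
    [[1, -0.15, -0.25, -0.8, 0, 0, 0], [1, 0, 0, -0.75, 0, 0, 0], [1, 0, 0, 0, 0, 0, 0], [-1, 0, 0, 0, 0, 0, 0], [-1, 0, 0, 0, 0, 0, 0], [-1, 0, 0, 0, 0, 0, 0], [-1, 0, 0, 0, 0, 0, 0], [-1, 0, 0, 0, 0, 0, 0], [-1, 0, 0, 0, 0, 0, 0]],
  ],
)

```text
clock: 3.48
tool_pos: [0.5464, 0.1502, 0.0431]
orientation: [-90.0, 0.0, 101.0]
force: [0.1, -0.6, 0.1]
opening: 0.0332
```

Request:
step_arm(
  rows=[
    [[-1, 0, 0, 0, 0, 0, 0], [-1, 0, 0, 0, 0, 0, 0], [-1, 0, 0, 0, 0, 0, 0], [-1, 0, 0, 0, 0, 0, 0]],
  ],
)

```text
clock: 3.98
tool_pos: [0.5462, 0.1501, 0.0429]
orientation: [-90.0, 0.0, 101.0]
force: [0.2, 0.4, -1.6]
opening: 0.0135
```

Request:
step_arm(
  rows=[
    [[-1, 0, 0, 2, 0, 0, 0], [-1, 0, 0, 5, 0, 0, 0], [-1, 0, 0, 5, 0, 0, 0], [-1, 0, -1, 4, 0, 0, 2.5], [-1, -0.5, -4, 0, 0, 0, 8], [-1, -0.8, -5, 0, 0, 0, 8], [-1, -0.8, -5, 0, 0, 0, 8], [-1, -0.8, -5, 0, 0, 0, 8], [-1, -0.8, -5, 0, 0, 0, 8], [-1, -0.8, -4, 0, 0, 0, 8], [-1, -0.8, -2.3, 0, 0, 0, 2], [-1, 0, 0, 0, 0, 0, 0]],
  ],
)

```text
clock: 5.48
tool_pos: [0.4926, -0.1641, 0.2029]
orientation: [-90.0, -0.0, 153.3]
force: [-0.1, 0.5, -0.5]
opening: 0.0141
```

Run:
```python
from h import *
a=ctrl.snapshot("scene");b=ctrl.snapshot("top")
cv2.imwrite("pics/s2.png",a);cv2.imwrite("pics/t2.png",b)
f=lambda im,x,y,r,q:cv2.resize(im[y-r:y+r,x-r:x+r],(q,q),interpolation=cv2.INTER_CUBIC)
cv2.imwrite("pics/c2.png",np.hstack([f(a,246,150,50,400),f(b,313,233,50,400)]))
o=ctrl.get_obs();print(o["tool_pos"],o["orientation"],o["opening"],o["force"],o["joint_pos"])
```

```text
[ 0.49330214 -0.16282799  0.20302869] [-9.00054697e+01 -2.32044804e-03  1.53412955e+02] 0.013624801299239835 [ 0.1258308   0.28107577 -0.97000747] [ 3.39569689e+00  6.87900833e+00 -2.07482996e+01 -6.65632227e-03
 -6.23719687e+01  6.00203447e+01]
```

View pics/c2.png

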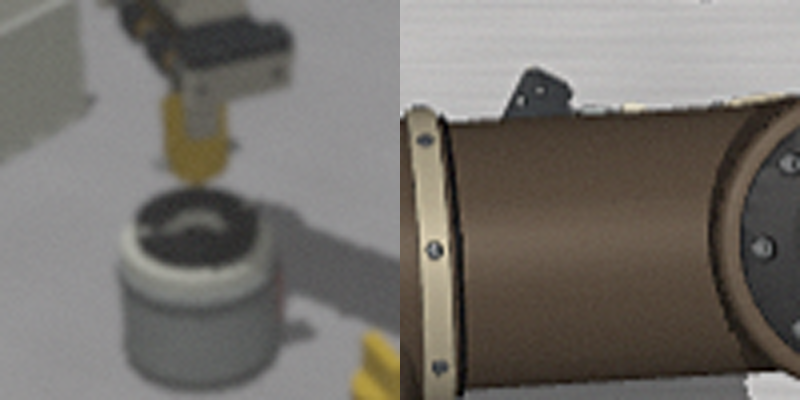

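The lid hangs over the collar in the scene crop: plug at x≈165–230, lugs at about (157,165) and (238,143). The top view is blocked by the arm. I'll check the expected projection against these.

Run:
```python
from h import *
a=cv2.imread("pics/s2.png")
c=np.array([.4933,-.1628]);u=.203-.0385;th=np.radians(153.4);d=np.array([np.cos(th),np.sin(th)])
for e in(-.033,0,.033): print(e,proj("scene",[*(c+d*e),u+.015]))
print("c+3mm",proj("scene",[*(c+d*.003),u+.015]))
print("bottom",proj("scene",[*c,u]))
hsv=cv2.cvtColor(a,cv2.COLOR_BGR2HSV);m=cv2.inRange(hsv,(18,100,40),(34,255,255))
for r in range(130,148): 
    x=np.where(m[r,225:270])[0]+225; print(r,x.min() if len(x) else '',x.max() if len(x) else '', end=' | ')
for e in(-.0245,.0245):
    n=np.array([-1,0]); 
# silhouette of the plug at z=u+.02
for z in(u+.012,u+.02): 
    q=np.array([proj("scene",[*(c+.0245*np.array([np.cos(t),np.sin(t)])),z]) for t in np.linspace(0,6.28,90)]); print(z,q.min(0),q.max(0))
# collar: dashes in scene at z=.125 for slots -26
for s in(-.043,.043):
  for k in(-20,-26.5,-33):
    t=np.radians(k); print(s,k,proj("scene",[.4933+s*np.cos(t),-.163+s*np.sin(t),.125]).round(1))
```

```text
-0.033 [234.28430356 141.31045628]
0 [244.59855837 138.77784344]
0.033 [254.73739749 136.28830304]
c+3mm [245.52745184 138.54975838]
bottom [244.79758511 143.11979969]
130 238 241 | 131 238 241 | 132 238 241 | 133 238 251 | 134 238 251 | 135 238 251 | 136 238 251 | 137 238 251 | 138 238 251 | 139 239 251 | 140 239 251 | 141 239 250 | 142 240 250 | 143 241 248 | 144 243 246 | 145 245 245 | 146   | 147   | 0.17650000000000002 [236.39987238 135.47546134] [252.86920121 143.95549671]
0.1845 [236.26129987 133.16022724] [252.79364217 141.60169287]
-0.043 -20 [257.4 150.2]
-0.043 -26.5 [258.1 150.9]
-0.043 -33 [258.7 151.7]
0.043 -20 [232.8 158.4]
0.043 -26.5 [232.1 157.6]
0.043 -33 [231.6 156.8]
```

Request:
step_arm(
  rows=[
    [[-1, 0, 0, -2, 0, 0, 0], [-1, 0, 0, -1.5, 0, 0, 0], [-1, 0, 0, -0.5, 0, 0, 0], [-1, 0, 0, -0.3, 0, 0, 0], [-1, 0, 0, 0, 0, 0, 0]],
  ],
)

```text
clock: 6.2
tool_pos: [0.4936, -0.1627, 0.1602]
orientation: [-90.0, 0.0, 153.5]
force: [-0.3, -0.7, -0.9]
opening: 0.0142
```

Request:
step_arm(
  rows=[
    [[-1, 0, 0, -0.2, 0, 0, 0], [-1, 0, 0, -0.2, 0, 0, 0], [-1, 0, 0, 0, 0, 0, 0]],
  ],
)

```text
clock: 6.58
tool_pos: [0.4936, -0.1629, 0.1562]
orientation: [-90.0, 0.0, 153.5]
force: [-0.2, -1.2, -0.4]
opening: 0.0139
```

Request:
step_arm(
  rows=[
    [[-1, 0, 0, -0.15, 0, 0, 0], [-1, 0, 0, -0.15, 0, 0, 0], [-1, 0, 0, 0, 0, 0, 0]],
  ],
)

```text
clock: 6.95
tool_pos: [0.4941, -0.1632, 0.1533]
orientation: [-90.0, 0.1, 153.5]
force: [2.4, -4.5, -0.8]
opening: 0.0138
```

Request:
step_arm(
  rows=[
    [[-1, 0, 0, -0.15, 0, 0, 0], [-1, 0, 0, -0.1, 0, 0, 0], [-1, 0, 0, 0, 0, 0, 0]],
  ],
)

```text
clock: 7.32
tool_pos: [0.4941, -0.1631, 0.1509]
orientation: [-90.0, 0.1, 153.5]
force: [4.3, -5.3, 0.8]
opening: 0.0138
```

Request:
step_arm(
  rows=[
    [[-1, 0.06, -0.08, 0, 0, 0, 0], [-1, 0, 0, -0.1, 0, 0, 0], [-1, 0, 0, 0, 0, 0, 0]],
  ],
)

```text
clock: 7.7
tool_pos: [0.494, -0.1635, 0.1494]
orientation: [-90.0, -0.0, 153.5]
force: [1.9, -1.7, 0.1]
opening: 0.014
```

Request:
step_arm(
  rows=[
    [[-1, 0, 0, -0.1, 0, 0, 0], [-1, 0, 0, -0.1, 0, 0, 0], [-1, 0, 0, 0, 0, 0, 0]],
  ],
)

```text
clock: 8.07
tool_pos: [0.494, -0.1636, 0.1474]
orientation: [-90.0, 0.0, 153.5]
force: [2.5, -0.8, 0.1]
opening: 0.0141
```

```bash
python3 -c "
from plant import ctrl
o=ctrl.get_obs();print(o['tool_pos'],o['force'],o['moment'])"
```

```text
[ 0.49402722 -0.16358936  0.14744897] [ 2.51987714 -0.84073467  0.13395515] [-0.59834649 -1.24526918  0.02270623]
```

Request:
step_arm(
  rows=[
    [[-1, 0.03, 0, -0.2, 0, 0, 0], [-1, 0, 0, -0.2, 0, 0, 0], [-1, 0, 0, 0, 0, 0, 0]],
  ],
)

```text
clock: 8.45
tool_pos: [0.4941, -0.1636, 0.1436]
orientation: [-90.0, -0.0, 153.5]
force: [-0.3, -0.1, 4.3]
opening: 0.0138
```

Request:
step_arm(
  rows=[
    [[-1, 0, 0, -0.2, 0, 0, 0], [-1, 0, 0, -0.2, 0, 0, 0], [-1, 0, 0, 0, 0, 0, 0]],
  ],
)

```text
clock: 8.82
tool_pos: [0.4941, -0.1636, 0.1398]
orientation: [-90.0, -0.0, 153.5]
force: [-0.5, 0.6, 6.1]
opening: 0.0137
```

Request:
step_arm(
  rows=[
    [[-1, 0, 0, -0.2, 0, 0, 0], [-1, 0, 0, -0.1, 0, 0, 0], [-1, 0, 0, 0, 0, 0, 0]],
  ],
)

```text
clock: 9.2
tool_pos: [0.4942, -0.1637, 0.1372]
orientation: [-90.0, 0.0, 153.5]
force: [-1.1, 1.1, 9.5]
opening: 0.0137
```

Request:
step_arm(
  rows=[
    [[-1, 0, 0, -0.1, 0, 0, 0], [-1, 0, 0, 0, 0, 0, 0]],
  ],
)

```text
clock: 9.45
tool_pos: [0.4942, -0.1637, 0.1363]
orientation: [-90.0, 0.0, 153.5]
force: [-1.5, 0.9, 9.9]
opening: 0.0137
```

Request:
step_arm(
  rows=[
    [[-1, 0, 0, -0.1, 0, 0, 0], [-1, 0, 0, 0, 0, 0, -3], [-1, 0, 0, 0, 0, 0, -3], [-1, 0, 0, 0, 0, 0, 0]],
  ],
)

```text
clock: 9.95
tool_pos: [0.4947, -0.1638, 0.1355]
orientation: [-90.0, 0.1, 147.5]
force: [-0.9, 0.6, 10.7]
opening: 0.014
```

```bash
python3 -c "
from plant import ctrl
o=ctrl.get_obs();print(o['tool_pos'],o['orientation'],o['force'],o['moment'])"
```

```text
[ 0.49465897 -0.16381018  0.13553471] [-9.00099602e+01  6.73535501e-02  1.47473592e+02] [-0.85683415  0.58919115 10.74663114] [ 0.1008228   0.1848725  -0.05941771]
```

Request:
step_arm(
  rows=[
    [[-1, 0, 0, 0, 0, 0, -4], [-1, 0, 0, 0, 0, 0, -4], [-1, 0, 0, 0, 0, 0, -4], [-1, 0, 0, 0, 0, 0, -4], [-1, 0, 0, 0, 0, 0, 0]],
  ],
)

```text
clock: 10.58
tool_pos: [0.495, -0.1638, 0.1357]
orientation: [-90.1, 0.1, 131.5]
force: [-0.7, 0.2, 9.8]
opening: 0.014
```

Request:
step_arm(
  rows=[
    [[-1, 0, 0, 0, 0, 0, -4], [-1, 0, 0, 0, 0, 0, -4], [-1, 0, 0, 0, 0, 0, -4], [-1, 0, 0, 0, 0, 0, -4], [-1, 0, 0, 0, 0, 0, 0]],
  ],
)

```text
clock: 11.2
tool_pos: [0.495, -0.1639, 0.1357]
orientation: [-90.1, 0.1, 115.5]
force: [-0.1, -0.0, 9.3]
opening: 0.0139
```

```bash
python3 -c "
from plant import ctrl
o=ctrl.get_obs();print(o['tool_pos'],o['orientation'],o['force'],o['moment'])"
```

```text
[ 0.49503737 -0.16385281  0.13569109] [-9.00786818e+01  7.45209239e-02  1.15461601e+02] [-0.05697632 -0.04597312  9.31020771] [-0.097315   -0.06302989 -0.04994764]
```

Request:
step_arm(
  rows=[
    [[-1, 0, 0, -0.05, 0, 0, -3], [-1, 0, 0, 0, 0, 0, -3], [-1, 0, 0, 0, 0, 0, -2], [-1, 0, 0, 0, 0, 0, 0]],
  ],
)

```text
clock: 11.7
tool_pos: [0.4951, -0.1639, 0.1352]
orientation: [-90.1, 0.1, 107.5]
force: [-0.3, -0.9, 9.8]
opening: 0.0136
```

```bash
python3 -c "
from plant import ctrl
o=ctrl.get_obs();print(o['tool_pos'],o['orientation'],o['force'],o['moment'])"
```

```text
[ 0.49505672 -0.16388549  0.13524047] [-9.00874207e+01  6.80755328e-02  1.07496482e+02] [-0.28933693 -0.90901691  9.84283926] [-0.07661349 -0.0418457   0.03281986]
```

Request:
step_arm(
  rows=[
    [[-1, 0, 0, 0, 0, 0, -2], [-1, 0, 0, 0, 0, 0, 0]],
  ],
)

```text
clock: 11.95
tool_pos: [0.4951, -0.1639, 0.1353]
orientation: [-90.1, 0.1, 105.5]
force: [0.5, -0.6, 10.1]
opening: 0.014
```

```bash
python3 -c "
from plant import ctrl
o=ctrl.get_obs();print(o['tool_pos'],o['orientation'],o['force'],o['moment'])"
```

```text
[ 0.4950977  -0.16389368  0.13525838] [-9.00934504e+01  6.62989499e-02  1.05497217e+02] [ 0.49809731 -0.6321214  10.13833954] [-0.05934095 -0.08307168 -0.00227377]
```

Turned 48°. I'll now feel for the stop in small steps.

Request:
step_arm(
  rows=[
    [[-1, 0, 0, 0, 0, 0, -2], [-1, 0, 0, 0, 0, 0, 0]],
  ],
)

```text
clock: 12.2
tool_pos: [0.4951, -0.1639, 0.1352]
orientation: [-90.1, 0.1, 103.5]
force: [0.4, -0.0, 10.0]
opening: 0.0138
```

```bash
python3 -c "
from plant import ctrl
o=ctrl.get_obs();print(o['orientation'],o['force'],o['moment'])"
```

```text
[-9.00933189e+01  6.31746340e-02  1.03499679e+02] [ 3.92556969e-01 -3.66861964e-03  1.00274671e+01] [-0.07226885 -0.05894264 -0.01898439]
```

Request:
step_arm(
  rows=[
    [[-1, 0, 0, 0, 0, 0, -1.5], [-1, 0, 0, 0, 0, 0, 0]],
  ],
)

```text
clock: 12.45
tool_pos: [0.495, -0.1639, 0.1352]
orientation: [-90.1, 0.1, 102.0]
force: [0.9, 0.5, 11.1]
opening: 0.0139
```

```bash
python3 -c "
from plant import ctrl
o=ctrl.get_obs();print(o['orientation'],o['force'],o['moment'])"
```

```text
[-9.00894524e+01  6.11364906e-02  1.02007567e+02] [ 0.89058033  0.53688171 11.13603506] [-0.10240459 -0.07921527  0.0622957 ]
```

Request:
step_arm(
  rows=[
    [[-1, 0, 0, 0, 0, 0, -1.5], [-1, 0, 0, 0, 0, 0, 0]],
  ],
)

```text
clock: 12.7
tool_pos: [0.4947, -0.1639, 0.1352]
orientation: [-90.1, 0.1, 100.5]
force: [-1.5, 0.4, 11.9]
opening: 0.014
```

```bash
python3 -c "
from plant import ctrl
o=ctrl.get_obs();print(o['orientation'],o['force'],o['moment'])"
```

```text
[-9.00535107e+01  5.50238727e-02  1.00534358e+02] [-1.48884263  0.40238898 11.87651931] [0.01978433 0.39077117 0.35130253]
```

Request:
step_arm(
  rows=[
    [[-1, 0, 0, 0, 0, 0, -1.5], [-1, 0, 0, 0, 0, 0, 0]],
  ],
)

```text
clock: 12.95
tool_pos: [0.4946, -0.1639, 0.1352]
orientation: [-90.0, 0.1, 99.1]
force: [-2.0, 0.7, 11.6]
opening: 0.0142
```

```bash
python3 -c "
from plant import ctrl
o=ctrl.get_obs();print(o['orientation'],o['force'],o['moment'])"
```

```text
[-9.00402437e+01  5.98234755e-02  9.90706561e+01] [-1.95380802  0.68386438 11.63518996] [0.03956157 0.47833301 0.7303268 ]
```

Stop felt: the moment rose to 0.73 Nm at 54°. I'll back off to relax it, then let it up.

Request:
step_arm(
  rows=[
    [[-1, 0, 0, 0, 0, 0, 2], [-1, 0, 0, 0, 0, 0, 1.5], [-1, 0, 0, 0, 0, 0, 0]],
  ],
)

```text
clock: 13.32
tool_pos: [0.4947, -0.1639, 0.1351]
orientation: [-90.1, 0.0, 102.5]
force: [-1.1, 0.2, 9.4]
opening: 0.0134
```

```bash
python3 -c "
from plant import ctrl
o=ctrl.get_obs();print(o['orientation'],o['force'],o['moment'])"
```

```text
[-9.00548589e+01  4.54436378e-02  1.02534618e+02] [-1.09865957  0.19750065  9.374921  ] [ 0.01623023  0.26496152 -0.0202101 ]
```

Request:
step_arm(
  rows=[
    [[-1, 0, 0, 0.2, 0, 0, 0], [-1, 0, 0, 0.15, 0, 0, 0], [-1, 0, 0, 0, 0, 0, 0]],
  ],
)

```text
clock: 13.7
tool_pos: [0.4946, -0.1639, 0.1384]
orientation: [-90.1, 0.0, 102.5]
force: [-0.1, 0.3, 8.8]
opening: 0.0139
```

Request:
step_arm(
  rows=[
    [[-1, 0, 0, 0.1, 0, 0, 0], [-1, 0, 0, 0, 0, 0, 0]],
  ],
)

```text
clock: 13.95
tool_pos: [0.4946, -0.1639, 0.1393]
orientation: [-90.0, 0.0, 102.5]
force: [1.0, -0.7, 7.3]
opening: 0.0138
```

```bash
python3 -c "
from plant import ctrl
o=ctrl.get_obs();print(o['orientation'],o['force'],o['moment'])"
```

```text
[-9.00438045e+01  3.87024912e-02  1.02507248e+02] [ 1.01993234 -0.65124249  7.27739982] [-0.24108684 -0.15893499 -0.0240204 ]
```

Request:
step_arm(
  rows=[
    [[-1, 0, 0, 0.15, 0, 0, 0], [-1, 0, 0, 0, 0, 0, 0]],
  ],
)

```text
clock: 14.2
tool_pos: [0.4946, -0.1639, 0.1407]
orientation: [-90.0, 0.0, 102.5]
force: [0.8, -0.8, 6.3]
opening: 0.0135
```

Request:
step_arm(
  rows=[
    [[-1, 0, 0, 0.1, 0, 0, 0], [-1, 0, 0, 0, 0, 0, 0]],
  ],
)

```text
clock: 14.45
tool_pos: [0.4946, -0.1639, 0.1416]
orientation: [-90.0, 0.0, 102.5]
force: [0.5, -0.8, 7.2]
opening: 0.0141
```

Request:
step_arm(
  rows=[
    [[-1, 0, 0, 0, 0, 0, 2], [-1, 0, 0, 0, 0, 0, 2], [-1, 0, 0, 0, 0, 0, 0]],
  ],
)

```text
clock: 14.82
tool_pos: [0.4943, -0.1638, 0.1414]
orientation: [-90.0, 0.0, 106.5]
force: [0.8, -0.4, 5.9]
opening: 0.0138
```

```bash
python3 -c "
from plant import ctrl
o=ctrl.get_obs();print(o['orientation'],o['force'],o['moment'])"
```

```text
[-9.00059005e+01  1.85987934e-02  1.06529476e+02] [ 0.78467483 -0.44279658  5.87649695] [-0.11525818 -0.15044955 -0.00073922]
```

Request:
step_arm(
  rows=[
    [[-1, 0, 0, 0, 0, 0, 1.5], [-1, 0, 0, 0, 0, 0, 0]],
  ],
)

```text
clock: 15.08
tool_pos: [0.4945, -0.1637, 0.1415]
orientation: [-90.0, 0.0, 108.0]
force: [1.3, 0.5, 5.4]
opening: 0.0139
```

```bash
python3 -c "
from plant import ctrl
o=ctrl.get_obs();print(o['orientation'],o['force'],o['moment'])"
```

```text
[-9.00335311e+01  1.50314534e-02  1.07997661e+02] [1.27602019 0.50998951 5.44120854] [-0.06241858 -0.35420818 -0.22084325]
```

Request:
step_arm(
  rows=[
    [[-1, 0, 0, 0, 0, 0, 1.5], [-1, 0, 0, 0, 0, 0, 0]],
  ],
)

```text
clock: 15.32
tool_pos: [0.4946, -0.1637, 0.1415]
orientation: [-90.0, 0.0, 109.5]
force: [0.3, 0.1, 6.2]
opening: 0.0141
```

```bash
python3 -c "
from plant import ctrl
o=ctrl.get_obs();print(o['orientation'],o['force'],o['moment'])"
```

```text
[-9.00476800e+01  1.10005742e-02  1.09456480e+02] [0.27182184 0.08841748 6.24329384] [-0.02684034 -0.45285119 -0.63972139]
```

Turning back is now resisted (−0.64 Nm), so the lugs are in the notches. I'll relax, release and lift away.

Request:
step_arm(
  rows=[
    [[-1, 0, 0, 0, 0, 0, -3], [-1, 0, 0, 0, 0, 0, -1], [-1, 0, 0, 0.05, 0, 0, 0], [-0.4, 0, 0, 0, 0, 0, 0], [-0.4, 0, 0, 0, 0, 0, 0], [-0.4, 0, 0, 0, 0, 0, 0], [-0.4, 0, 0, 0, 0, 0, 0], [-0.4, 0, 0, 0, 0, 0, 0]],
  ],
)

```text
clock: 16.32
tool_pos: [0.4942, -0.1636, 0.1415]
orientation: [-90.0, -0.0, 105.5]
force: [-0.8, 0.3, -0.7]
opening: 0.0263
```

Request:
step_arm(
  rows=[
    [[-0.4, 0, 0, 1, 0, 0, 0], [-0.4, 0, 0, 3, 0, 0, 0], [-0.4, 0, 0, 5, 0, 0, 0], [-0.4, 0, 3, 3, 0, 0, 0], [-0.4, 0, 6, 0, 0, 0, 0], [-0.4, 0, 6, 0, 0, 0, 0], [-0.4, 0, 6, 0, 0, 0, 0], [-0.4, 0, 6, 0, 0, 0, 0], [-0.4, 0, 0, 0, 0, 0, 0], [-0.4, 0, 0, 0, 0, 0, 0]],
  ],
)

```text
clock: 17.58
tool_pos: [0.4942, 0.1065, 0.262]
orientation: [-90.0, 0.0, 105.6]
force: [-0.7, -0.5, -0.0]
opening: 0.0264
```

Run:
```python
from h import *
a=ctrl.snapshot("scene");b=ctrl.snapshot("top")
cv2.imwrite("pics/s3.png",a);cv2.imwrite("pics/t3.png",b)
f=lambda im,x,y,r,q:cv2.resize(im[y-r:y+r,x-r:x+r],(q,q),interpolation=cv2.INTER_CUBIC)
cv2.imwrite("pics/c3.png",np.hstack([f(a,246,160,40,400),f(b,313,233,40,400)]))
o=ctrl.get_obs();print(o["tool_pos"],o["opening"],o["force"])
for n,im in(("scene",a),("top",b)):
    m=cv2.inRange(cv2.cvtColor(im,cv2.COLOR_BGR2HSV),(18,100,40),(34,255,255))
    c,l,s,ce=cv2.connectedComponentsWithStats(m); print(n,[(s[i].tolist(),ce[i].round(1).tolist()) for i in range(1,c) if s[i,4]>60 and abs(ce[i][0]-(246 if n=="scene" else 313))<25])
for z in(.166,.169,.174): print(z,proj("scene",[.4946,-.1638,z]),proj("top",[.4946,-.1638,z]))
```

```text
[0.49427818 0.10546181 0.26190922] 0.02638855598344054 [ 0.03196397 -0.87139883  0.01284512]
scene [([236, 141, 17, 18, 251], [244.4, 149.7]), ([227, 224, 29, 24, 564], [241.0, 235.1])]
top [([304, 224, 22, 20, 331], [313.9, 233.4])]
0.166 [244.24124588 142.76297987] [316.49402102 233.23634042]
0.169 [244.20083791 141.89819299] [316.6996533  233.26207536]
0.174 [244.13323532 140.45140319] [317.04532449 233.30533621]
```

View pics/c3.png

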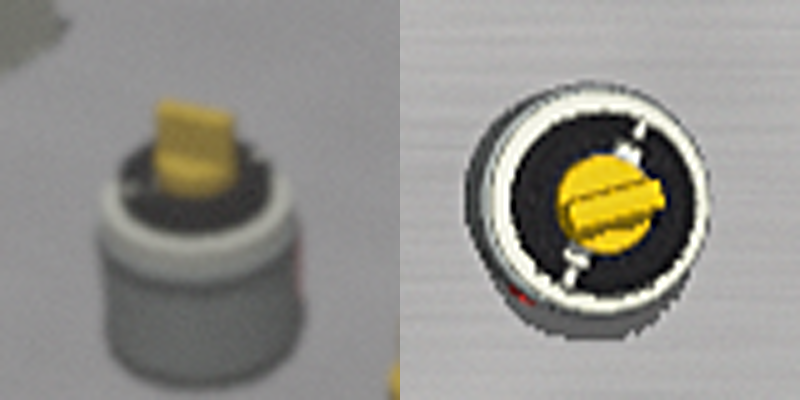

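The lid sits upright in the collar with its bar turned about 50° from the slot dashes, and the gripper is clear. I'm handing in.

Run:
```python
from h import *
print(tri((244.6,141.2),(315.6,233.4)))
print(ctrl.close_job())
```

```text
(array([ 0.49474263, -0.16104368,  0.17240809]), np.float64(0.001361805551692099))
the job is handed in; nothing more can be done
None
```

The canister is closed: the yellow tray lid is pressed in, twisted clockwise and locked in the collar, and the arm is clear. I handed the job in at about 18 s; it reports no verdict.

- **Fit:** I found the slot line by eye at about -26° and lowered the lid by feel, shifting it about 1 mm for side force. It went in on the first try, with vertical force up to about 12 N and side force about 7 N.
- **Lock:** The lid turned freely until about 52°, and at 54° the moment had risen to 0.73 Nm at the stop. I let it up to about 103 mm (read from the tool height), and turning it back was then resisted (-0.64 Nm), so the lugs are in the notches.
- **Last pictures:** They show the lid upright and centred, about 50° from the slot dashes, with the gripper open and away from it.
- **One check that disagreed:** A rough two-view measurement of the bar top gave 172 mm, against 169 mm for a locked lid and 174 mm for an unlocked one. Its error is about 3 mm, so it doesn't settle the height. The case for the lock rests on the feel test.
- **Bystanders:** I did not measure the jars, bottle, shaker, spoon or gasket again. No unexpected contact force appeared at any step.

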